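# Hold the pin replicator over the open deep-well plate

### The job

Two of the three deep-well plates on the tray are covered with metal lids; the third is open. Take the pin replicator by its handle out of its stand, carry it over the dishes and vials in between, and hold it level over the open plate, cut corner over cut corner, with each pin centred above its own well and the tips about 5 mm above the well mouths, ready to dip but not dipped. The pins are sterile and must touch nothing on the way, the plates, lids and everything else on the bench stay where they are, and you finish still holding the replicator there, quite still.

Things in the scene. Friction and masses are not known exactly. Their poses are not given: they have to be found in the camera images.
- replicator: 24-pin hand replicator, about 0.45 kg: aluminium base plate 127.8 x 85.5 mm (z = 40 to 48 mm), 24 steel pins below it (6 x 4, 18 mm pitch), black bar handle above. Origin: centre of the field of pins at the height of the tips; x along the 6 pins and the handle, y along the 4, z up. Base plate corner at (-x, +y), over pin A1, cut off at 45 degrees (14 mm). Turns less than 0.7 rad to match a plate.
- handle (a point): Centre of the replicator's handle bar, 80 mm above the tips. The bar is 86 mm long (along the replicator's x), 14 mm wide (y), 16 mm high; free space of 24 mm below it between the posts, which stand at x = -34 and +34 mm. Grip it across its width from above.
- tip_A1 (a point): End of corner pin A1: the replicator's point (-45, +27, 0) mm, under the cut corner.
- tip_D6 (a point): End of corner pin D6, diagonally across: the replicator's point (+45, -27, 0) mm.
- stand: Steel stand of the replicator, fixed: base 150 x 100 mm; two ledges, 53 mm high, carry the ends of the base plate, the pins hang free between them (tips 13 mm up); low lips round the plate reach to 62 mm, so lift it straight up 20 mm or more. Origin: centre of the underside; x along the replicator.
- plate_1: The plate on the right of the tray (towards -y). White 24-well deep-well plate, loose, 127.8 x 85.5 mm, 44 mm high: skirt 14 mm high, on it a block (109.6 x 73.6 mm) of 6 x 4 open square wells, 16.4 mm inside, 18 mm pitch, walls 1.6 mm. Origin: centre of underside; x along the 6 wells, y along the 4, z up. Skirt corner at (-x, +y), by well A1, cut off at 45 degrees (10 mm).
- plate_1_A1 (a point): Centre of the mouth of corner well A1 of plate_1: the plate's point (-45, +27, 44) mm.
- plate_1_D6 (a point): Centre of the mouth of corner well D6 of plate_1: the plate's point (+45, -27, 44) mm.
- plate_2: The plate in the middle of the tray. White 24-well deep-well plate, loose, 127.8 x 85.5 mm, 44 mm high: skirt 14 mm high, on it a block (109.6 x 73.6 mm) of 6 x 4 open square wells, 16.4 mm inside, 18 mm pitch, walls 1.6 mm. Origin: centre of underside; x along the 6 wells, y along the 4, z up. Skirt corner at (-x, +y), by well A1, cut off at 45 degrees (10 mm).
- plate_2_A1 (a point): Centre of the mouth of corner well A1 of plate_2: the plate's point (-45, +27, 44) mm.
- plate_2_D6 (a point): Centre of the mouth of corner well D6 of plate_2: the plate's point (+45, -27, 44) mm.
- plate_3: The plate on the left of the tray (towards +y). White 24-well deep-well plate, loose, 127.8 x 85.5 mm, 44 mm high: skirt 14 mm high, on it a block (109.6 x 73.6 mm) of 6 x 4 open square wells, 16.4 mm inside, 18 mm pitch, walls 1.6 mm. Origin: centre of underside; x along the 6 wells, y along the 4, z up. Skirt corner at (-x, +y), by well A1, cut off at 45 degrees (10 mm).
- plate_3_A1 (a point): Centre of the mouth of corner well A1 of plate_3: the plate's point (-45, +27, 44) mm.
- plate_3_D6 (a point): Centre of the mouth of corner well D6 of plate_3: the plate's point (+45, -27, 44) mm.
- lid_1: Loose aluminium lid, 118 x 82 x 11 mm, lying centred on one of the three plates, its top 3 mm above the plate's walls. Origin: centre of its lower edge, 36 mm above the underside of the plate. Which two plates have lids differs from start to start; the one without is the open plate.
- lid_2: Loose aluminium lid, 118 x 82 x 11 mm, lying centred on one of the three plates, its top 3 mm above the plate's walls. Origin: centre of its lower edge, 36 mm above the underside of the plate. Which two plates have lids differs from start to start; the one without is the open plate.
- dish_rack: Steel rack of nine stacked Petri dishes with red agar between the replicator's stand and the tray: 100 mm in diameter, 147 mm tall (the tallest thing near the work). Origin: centre of the underside. Loose, leave alone.
- dish_stack: Loose stack of four Petri dishes between stand and tray, 91 mm in diameter, 58 mm tall. Origin: centre of the underside. Leave alone.
- vial_1: White capped specimen vial, 30 mm in diameter, 60 mm tall, at the far end of the gap between stand and tray. Origin: centre of the underside. Leave alone.
- vial_2: Another such vial, on the near side of the tray.
- vial_3: Another such vial, beyond the tray.
- tip_box: Open grey box of pipette tips, 120 x 82 x 59 mm, to the right of the stand. Origin: centre of the underside. Leave alone.
- lid_off: The open plate's own lid, of the same shape, lying loose on the bench to the left of the tray. Origin: centre of its lower edge. Leave it there.
- pins: The replicator's 24 sterile pins, 4 mm in diameter, 40 mm long (part of the replicator, same origin and axes).
Not all that is in view belongs to the job. What is shaped like the stand but purple is not meant. What is shaped like the lid_off but blue is not meant.

How it is judged:
By the outcome, as a careful person would: the job done as asked, in the order asked, and still so for the second after the job is handed in, while the arm keeps its last pose, push and grip.
It also fails if it takes over 51 s, if anything falls off the work surface, if the arm or the gripper's body presses on something with over 40 N, if the wrist force passes 120 N, or if a joint passes its speed limit or range.

### The arm

A 7-joint arm with a two-finger parallel gripper is mounted at the origin on the work surface. World frame = base frame: x ahead of the robot, y to its left, z up, the work surface at z = 0. Lengths are in m, angles in rad, forces in N, time in s.
With the tool pointing down it reaches from about 0.4 to 0.9 m from the base axis. Payload 5.5 kg.
Tool frame: the origin (TCP) lies on the centre line of the jaws, within the pads' length; the fingertips stand arm.tip_reach ahead of it and the grasp point (between the pads) lies 2 mm behind it (arm.tip_reach is the distance from the TCP to the fingertips, in m); z points along the fingers, y is the line along which they close (so a half turn about z gives the same grasp; the last joint's range is limited). The gripper opens to 85 mm and grips with 20 to 120 N. Pads are 22 mm wide; open, the fingers measure 114 mm over their backs; the gripper's body (76 mm by 85 mm) begins 54 mm behind the grasp point. The pads swing forward as they close: fully open they stand 13 mm farther back than shut.
Start: joints at [-0.866, 0.501, -0.427, 1.55, 0.221, 1.138, -0.21], TCP at [0.278, 0.588, 0.248] pointing down, gripper open.
Joint ranges: [-2.88, 2.88], [-0.31, 2.03], [-1.54, 1.56], [0.2, 2.42], [-1.41, 4.55], [0.19, 2.02], [-2.57, 2.57]. Speed limits (rad/s): [2.57, 2.57, 3.14, 3.14, 3.14, 3.14, 3.14].

### API

Orientations are given as a rotation vector (axis times angle).
In Python, from workcell import arm, cams gives the robot as it stands.
- The arm moves only by the shell command python3 -m jog 'ROWS'. ROWS is JSON, a list that holds one entry, the list of rows, each a list of 5 numbers: the shift along the tool's x, y, z in mm, then the turn about the tool's z in rad, then the finger opening in mm, from 0 to 85.4. In form: [[[tx, ty, tz, roll, grip], ...]]. A call has 1 to 5 rows; each row shifts and turns the commanded pose from where the row before left it, along the tool's axes as they then stand; what a row does not reach is not made up. A row lasts 1/12 s, in which the tool goes at most 41.7 mm and 7.16 degrees, less where a joint would pass 70% of its speed; a pose out of reach is approached as far as the arm can. A call is refused whole if a number of a shift passes 41.7 or a number of a turn 0.125, either way. A call with a gripper value outside its range is refused whole. The fingers move at their own pace and stop on an object; the grip force is fixed at half the most. Time passes only in rows, so rows that do not move let the fingers close. It gives the time, the measured TCP pose, the force, the opening and the grip force at its end, in the units of the state.
- arm.get_obs(): the state, without advancing time (a new reading comes with each control period).
- cams.capture(name): name is "side" or "top" or "wrist"; returns a dict with "frame" (400x640x3 uint8, red, green, blue), "depth" (400x640 float32, m along the optical axis (not along the pixel's ray), 0 where there is no reading), "intrinsics" (3x3 intrinsics, pixels), "D" ([k1, k2, p1, p2, k3] as OpenCV has them; the pictures are not rectified), "rvec" (rotation vector, rad) and "tvec" (3), from world to camera coordinates, as OpenCV has them; the wrist camera has in their place "mount" (4x4, takes a point from camera to tool coordinates, whose origin is the TCP and whose axes are the flange's). Camera axes: x right, y down, z forward; pixel columns grow to the right and rows downward; lengths in m; the calibration is good to about 2 mm. A picture is of the moment at which its call begins: read the wrist's pose just before it.
- arm.finish_job(): hands the job in; it is judged then, once.
The state is a dict: "time_s": time; "joint_positions": joint angles; "dq": joint speeds; "joint_efforts": joint torques, N m; "ee_pos": TCP position; "tcp_rot": TCP orientation; "force": force on the tool from outside, world axes, zero at the start; "ft_torque": the same for the moment, N m; "width": finger opening in m; "grip_force": force on a finger pad.
Only numpy, scipy, OpenCV 4.12 (cv2) and the standard library are available. Lean on these libraries where they do the work, as an engineer would, in place of code of your own. Each camera call takes 0.05 s, during which the arm holds its last target. There are 200 camera calls.

## Working session

There is one attempt and no reset: what is moved stays moved. The work goes in short steps, Python scripts to look and compute and a shell command to move; the robot and the scene stay as the last step left them, time stands still between calls to the robot, and variables do not carry over. Pictures are saved under pics/ and viewed, at most 10 in all, crops included, and the job is handed in when it is done.

```bash
mkdir -p pics; cat > h.py <<'E'
import numpy as np, cv2
from workcell import arm, cams
from scipy.spatial.transform import Rotation as R
def snap(n,fn):
    o=arm.get_obs(); c=cams.capture(n); c['obs']=o
    cv2.imwrite('pics/'+fn,c['frame'][:,:,::-1]); np.savez('pics/'+fn[:-4]+'.npz',**{k:v for k,v in c.items() if k!='obs'})
    if n=='wrist':
        T=np.eye(4);T[:3,:3]=R.from_rotvec(o['tcp_rot']).as_matrix();T[:3,3]=o['ee_pos'];c['c2w']=T@c['mount']
    else:
        T=np.eye(4);T[:3,:3]=cv2.Rodrigues(c['rvec'])[0];T[:3,3]=np.ravel(c['tvec']);c['c2w']=np.linalg.inv(T)
    return c
def rays(c,px):
    p=cv2.undistortPoints(np.float64(px).reshape(-1,1,2),c['intrinsics'],c['D'])[:,0]
    return np.c_[p,np.ones(len(p))]
def onplane(c,px,z):
    d=rays(c,px)@c['c2w'][:3,:3].T; o=c['c2w'][:3,3]
    return o+d*((z-o[2])/d[:,2])[:,None]
def cloud(c):
    h,w=c['depth'].shape; u,v=np.meshgrid(np.arange(w),np.arange(h))
    r=rays(c,np.c_[u.ravel(),v.ravel()])*c['depth'].reshape(-1,1)
    return (r@c['c2w'][:3,:3].T+c['c2w'][:3,3]).reshape(h,w,3)
def proj(c,P):
    T=np.linalg.inv(c['c2w']); return cv2.projectPoints(np.float64(P).reshape(-1,1,3),cv2.Rodrigues(T[:3,:3])[0],T[:3,3],c['intrinsics'],c['D'])[0][:,0]
E
python3 - <<'E'
from h import *
print(arm.get_obs(), arm.tip_reach)
for n in('top','side'):
    c=snap(n,n+'0.png'); print(n,c['c2w'].round(3).tolist(),c['intrinsics'].tolist(),(c['depth']>0).mean())
E
```

```text
{'time_s': 0.0, 'joint_positions': array([-0.86579844,  0.50182122, -0.42675227,  1.55143938,  0.22077849,
        1.13826954, -0.21030393]), 'dq': array([-8.35208405e-04,  2.23990856e-05,  2.12421456e-04, -1.60386207e-03,
        3.07099949e-04,  1.24016278e-03,  5.52786995e-04]), 'joint_efforts': array([-1.91668827e-03, -5.69500637e+01, -5.81677571e+00, -2.80947447e+01,
        1.06229953e-02,  1.16106254e-02, -6.52380294e-06]), 'ee_pos': array([0.27769804, 0.58698145, 0.24727696]), 'tcp_rot': array([-6.88230213e-01, -3.06478677e+00,  2.87334372e-03]), 'force': array([-0.05172674, -0.42848866,  0.15980251]), 'ft_torque': array([ 0.00860263, -0.01703615, -0.01671516]), 'grip_force': 0.0, 'width': 0.08536691035493416} 0.017
top [[0.007, -0.981, 0.194, 0.172], [-1.0, -0.006, 0.007, -0.018], [-0.006, -0.194, -0.981, 1.827], [0.0, 0.0, 0.0, 1.0]] [[497.32262979386996, 0.0, 313.67705076586526], [0.0, 497.32262979386996, 201.98304401630392], [0.0, 0.0, 1.0]] 0.99621484375
side [[0.79, -0.454, 0.413, -0.005], [-0.614, -0.584, 0.531, -0.68], [-0.0, -0.673, -0.74, 1.018], [0.0, 0.0, 0.0, 1.0]] [[399.1120530770307, 0.0, 322.74123473659876], [0.0, 399.1120530770307, 199.3001378312593], [0.0, 0.0, 1.0]] 0.99593359375
```

View pics/top0.png

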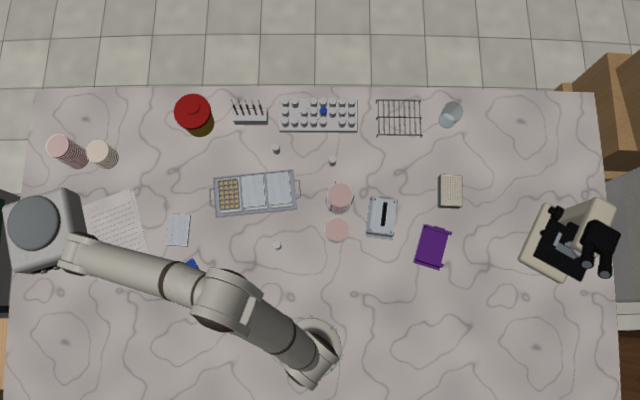

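View pics/side0.png

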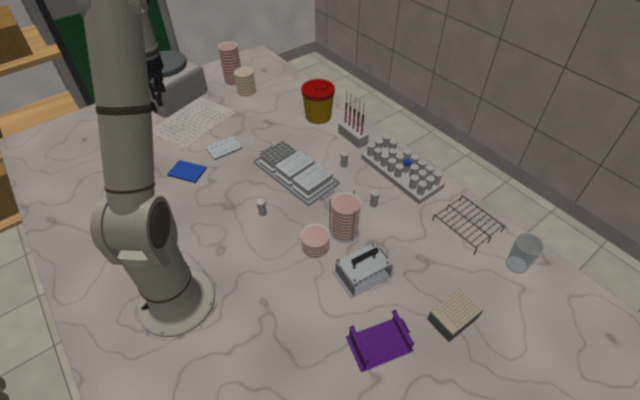

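The top view shows the replicator in its stand at about (382,216), with the black handle running near-vertical. The dish rack is at (340,193), the dish stack at (337,230) and the tray at (255,193). Lids cover the middle and right plates, so the left one at (228,194), plate_3, is open. Next I'll measure all of these.

```bash
python3 - <<'E'
from h import *
out=[]
for n in('top','side'):
    c=snap(n,n+'1.png'); P=cloud(c); F=c['frame'].astype(int)
    g=F.max(2)
    X,Y,Z=P[...,0],P[...,1],P[...,2]
    def rect(m,l):
        p=P[m]
        if len(p)<8: print(n,l,len(p));return
        r=cv2.minAreaRect(np.float32(p[:,:2]*1000)); print(n,l,len(p),'med',np.median(p,0).round(4),'rect',[np.round(q,1) for q in r])
    near=(X>.2)&(X<.75)&(Y>-.45)&(Y<-.1)
    rect(near&(g<60)&(Z>.075)&(Z<.12),'handle')
    rect(near&(Z>.055)&(Z<.075)&(Y<-.14),'baseplate')
    rect((X>.35)&(X<.7)&(Y>-.2)&(Y<.02)&(Z>.12),'rack')
    rect((X>.25)&(X<.7)&(Y>-.2)&(Y<.02)&(Z>.05)&(Z<.07),'stack')
    rect((X>.3)&(X<.7)&(Y>-.0)&(Y<.5)&(Z>.03)&(Z<.07),'tray top')
    # regions on image for crops
im=cv2.imread('pics/top1.png');s=cv2.imread('pics/side1.png')
A=cv2.resize(im[160:250,200:410],None,fx=3.8,fy=3.8,interpolation=cv2.INTER_CUBIC)
B=cv2.resize(s[130:300,240:400],None,fx=1.4,fy=1.4,interpolation=cv2.INTER_CUBIC)
W=np.zeros((A.shape[0]+B.shape[0],800,3),np.uint8);W[:A.shape[0],:A.shape[1]]=A[:,:800];W[A.shape[0]:,:B.shape[1]]=B
cv2.imwrite('pics/crop1.png',W[:600])
E
```

```text
top handle 76 med [ 0.4706 -0.2538  0.102 ] rect [array([ 471.8, -253.4]), array([12.1, 81.1]), np.float64(82.5)]
top baseplate 797 med [ 0.4662 -0.2529  0.0622] rect [array([ 442.2, -313.4]), array([377.9, 153.7]), np.float64(61.2)]
top rack 538 med [ 0.5342 -0.0976  0.1353] rect [array([536.2, -98.2]), array([91.4, 90.8]), np.float64(89.5)]
top stack 566 med [ 0.4298 -0.0865  0.0588] rect [array([529.4, -74. ]), array([306.1, 146.4]), np.float64(23.5)]
top tray top 1777 med [0.5624 0.193  0.0503] rect [array([484.7, 206.4]), array([278.1, 264.2]), np.float64(6.2)]
side handle 138 med [ 0.4698 -0.2575  0.1004] rect [array([ 470.5, -257. ]), array([12.6, 83.5]), np.float64(82.1)]
side baseplate 1213 med [ 0.4585 -0.2675  0.0612] rect [array([ 443.7, -306.4]), array([391.1, 154.5]), np.float64(60.4)]
side rack 644 med [ 0.5276 -0.1019  0.1344] rect [array([533.6, -98.3]), array([95.3, 88.5]), np.float64(18.3)]
side stack 771 med [ 0.4309 -0.0941  0.0583] rect [array([529.1, -74.5]), array([309.5, 143.7]), np.float64(22.2)]
side tray top 1896 med [0.555  0.1901 0.0494] rect [array([484. , 207.3]), array([283.8, 273. ]), np.float64(5.6)]
```

View pics/crop1.png

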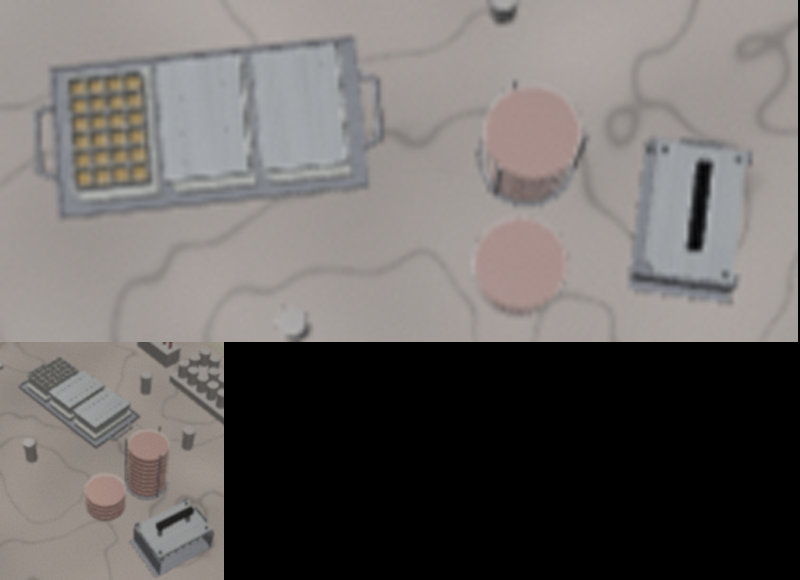

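The crop confirms it. Plate_3 is open (wells centred at about (228.5,194) in the full image). The replicator's yaw is about -7.5° and the tray's about +6°. The cut corner appears at bottom left, towards (-x,+y).

```bash
cat >> h.py <<'E'
def plan(x,y,z,head=None):
    "tool-axis shift in mm to a world point; roll to bring tool y to heading (deg), roll to be done AFTER the shift"
    o=arm.get_obs(); M=R.from_rotvec(o['tcp_rot']).as_matrix()
    d=M.T@(np.array([x,y,z])-o['ee_pos'])*1000; h=np.degrees(np.arctan2(M[1,1],M[0,1]))
    print('t',round(o['time_s'],2),'pos',o['ee_pos'].round(4),'head',h.round(2),'tilt',np.degrees(np.arccos(-M[2,2])).round(2),'shift',d.round(1), 'roll',None if head is None else np.radians(h-head).round(4))
E
python3 - <<'E'
from h import *
c=snap('wrist','w0.png'); print(c['mount'].round(4).tolist(),c['intrinsics'].round(1).tolist())
t=snap('top','t2.png'); print(onplane(t,[[228.5,194]],.047))
plan(0.5,0.27,0.30,82.5)
E
```

```text
[[0.0004, -0.9491, -0.315, 0.081], [1.0, 0.0003, 0.0002, -0.0], [-0.0001, -0.315, 0.9491, -0.126], [0.0, 0.0, 0.0, 1.0]] [[286.6, 0.0, 318.0], [0.0, 286.6, 200.1], [0.0, 0.0, 1.0]]
[[0.55082009 0.30755856 0.047     ]]
t 0.3 pos [0.2778 0.5874 0.2479] head 64.69 tilt 0.04 shift [-336.6 -192.   -51.9] roll -0.3109
```

```bash
for i in 1 2; do :; done; python3 -m jog '[[[-32,-16,-5,0,85],[-32,-16,-5,0,85],[-32,-16,-5,0,85],[-32,-16,-5,0,85],[-32,-16,-5,0,85]]]'; python3 -m jog '[[[-32,-16,-5,0,85],[-32,-16,-5,0,85],[-32,-16,-5,0,85],[-32,-16,-5,0,85],[-32,-16,-5,0,85]]]'; python3 -m jog '[[[0,0,0,-0.104,85],[0,0,0,-0.104,85],[0,0,0,-0.103,85],[0,0,0,0,85],[0,0,0,0,85]]]'
python3 - <<'E'
from h import *
c=snap('wrist','w1.png'); plan(.5,.307,.3,82.5)
P=cloud(c); Z=P[...,2]
np.save('pics/P.npy',P)
print(np.median(Z[150:250,250:390]))
E
```

```text
time_s: 0.72
ee_pos: [0.3891, 0.4454, 0.2735]
tcp_rot: [0.688, 3.065, 0.0]
force: [1.1, 0.6, 0.2]
width: 0.0852
grip_force: 0.0
time_s: 1.13
ee_pos: [0.4996, 0.3046, 0.2987]
tcp_rot: [0.688, 3.065, 0.0]
force: [0.3, 0.4, -0.6]
width: 0.0848
grip_force: 0.0
time_s: 1.55
ee_pos: [0.4987, 0.3061, 0.2982]
tcp_rot: [-0.21, -3.134, -0.0]
force: [0.3, -0.4, 0.1]
width: 0.085
grip_force: 0.0
t 1.6 pos [0.4987 0.3062 0.2983] head 82.33 tilt 0.01 shift [-1.2  1.  -1.7] roll -0.0029
0.020175056925162943
```

View pics/w1.png

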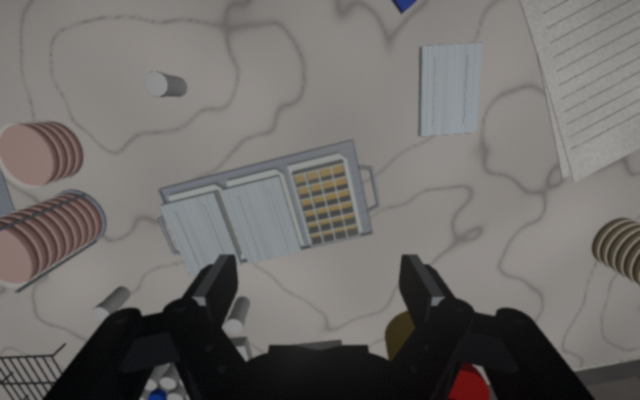

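The wrist view shows plate_3's open wells at about (325,203), with the tray edge at top right around (355,145). The blue lid is out of the way, and lid_off lies at (450,90). Next I'll fit the plate grid precisely.

```bash
cat >> h.py <<'E'
from scipy.optimize import minimize
def gridpts(kind):
    if kind=='wall':
        s=np.linspace(-54,54,73);q=np.linspace(-36,36,49)
        return np.vstack([np.c_[s,np.full_like(s,y)] for y in (-36,-18,0,18,36)]+[np.c_[np.full_like(q,x),q] for x in (-54,-36,-18,0,18,36,54)])
    o=np.array([-5,-2.5,0,2.5,5.]); return np.array([[x+a,y+b] for x in(-45,-27,-9,9,27,45) for y in(-27,-9,9,27) for a in o for b in o])
def w2(p,pts,z): 
    c,s=np.cos(p[2]),np.sin(p[2]); return np.c_[p[0]+(pts[:,0]*c-pts[:,1]*s)/1000,p[1]+(pts[:,0]*s+pts[:,1]*c)/1000,np.full(len(pts),z)]
def fitplate(c,p0,z):
    G=cv2.GaussianBlur(c['frame'],(3,3),0).astype(np.float32); ch=G[...,2]  # blue: wells yellow/dark, walls white
    W=gridpts('wall');I=gridpts('in')
    def smp(p,pts):
        uv=proj(c,w2(p,pts,z)).astype(np.float32); return cv2.remap(ch,uv[:,None,0],uv[:,None,1],cv2.INTER_LINEAR)[:,0]
    f=lambda p:-(smp(p,W).mean()-smp(p,I).mean())
    best=min((f((p0[0]+a,p0[1]+b,p0[2]+t)),a,b,t) for a in np.arange(-.008,.0081,.002) for b in np.arange(-.008,.0081,.002) for t in np.arange(-.06,.061,.02))
    p=np.array(p0)+best[1:]
    r=minimize(lambda q:f(p+q*[.001,.001,.01]),np.zeros(3),method='Nelder-Mead',options=dict(initial_simplex=[[0,0,0],[1,0,0],[0,1,0],[0,0,1.]]))
    return p+r.x*[.001,.001,.01],r.fun
E
cat > fit1.py <<'E'
from h import *
import sys
d=np.load('pics/w1.npz'); c=dict(d); o=arm.get_obs()
T=np.eye(4);T[:3,:3]=R.from_rotvec(o['tcp_rot']).as_matrix();T[:3,3]=o['ee_pos'];c['c2w']=T@c['mount']
P=cloud(c); Z=P[...,2]
m=(np.abs(P[...,0]-.5508)<.07)&(np.abs(P[...,1]-.3076)<.045); z=Z[m]; print('z pct',np.percentile(z,[5,50,75,90,95,99]).round(4))
lid=(np.abs(P[...,0]-.56)<.03)&(np.abs(P[...,1]-.21)<.03); print('lid z',np.median(Z[lid]).round(4))
for zz in (.045,.047,.049): print(zz,fitplate(c,(.5508,.3076,.105),zz))
t=snap('top','t3.png'); print('top',fitplate(t,(.5508,.3076,.105),.047))
p,_=fitplate(c,(.5508,.3076,.105),.047)
u0,v0=260,120; K=6; im=cv2.resize(c['frame'][v0:v0+100,u0:u0+130,::-1],None,fx=K,fy=K,interpolation=cv2.INTER_CUBIC)
pts=np.array([[x,y] for x in(-45,-27,-9,9,27,45) for y in(-27,-9,9,27)]+[[-63.9,32.7],[-53.9,42.7]])
for u,v in proj(c,np.r_[w2(p,pts[:24],.047),w2(p,pts[24:],.017)]): cv2.circle(im,(int((u-u0+.5)*K),int((v-v0+.5)*K)),3,(0,0,255),-1)
cv2.imwrite('pics/ov1.png',im)
E
python3 fit1.py
```

```text
z pct [0.0176 0.3568 0.366  0.3716 0.3743 0.3784]
lid z 0.0505
0.045 (array([0.55421709, 0.31121734, 0.10942269]), np.float64(-31.55268096923828))
0.047 (array([0.5535212 , 0.31126593, 0.1106641 ]), np.float64(-31.972640991210938))
0.049 (array([0.55288262, 0.31128293, 0.11079855]), np.float64(-32.25480651855469))
top (array([0.55524125, 0.30091821, 0.28000517]), np.float64(-7.602653503417969))
```

View pics/ov1.png

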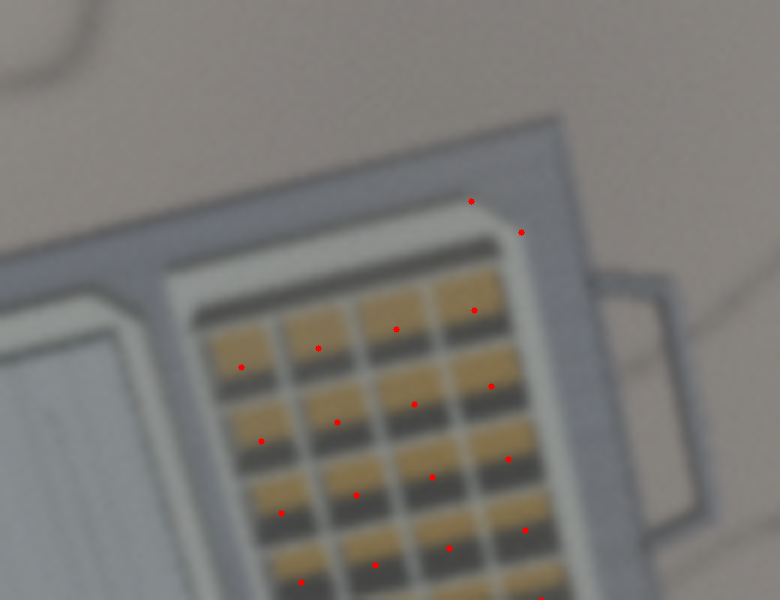

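The overlay matches: every dot lands in its well mouth, and the two skirt-chamfer points fall on the cut corner. So plate_3 is at (0.5535, 0.3113) with yaw 0.111. Now over to the handle.

```bash
python3 -m jog '[[[-2.4,-37.5,1.3,0,85],[-2.4,-37.5,1.3,0,85],[-2.4,-37.5,1.3,0,85],[-2.4,-37.5,1.3,0,85],[-2.4,-37.5,1.3,0,85]]]' >/dev/null; python3 -m jog '[[[-2.4,-37.5,1.3,0,85],[-2.4,-37.5,1.3,0,85],[-2.4,-37.5,1.3,0,85],[-2.4,-37.5,1.3,0,85],[-2.4,-37.5,1.3,0,85]]]'; python3 -m jog '[[[-2.4,-37.5,1.3,0,85],[-2.4,-37.5,1.3,0,85],[-2.4,-37.5,1.3,0,85],[-2.4,-37.5,1.3,0,85],[-2.4,-37.5,1.3,0,85]]]';python3 -m jog '[[[0,0,0,0,85],[0,0,0,0,85]]]'
cat > hand.py <<'E'
from h import *
import sys
c=snap('wrist',sys.argv[1]); P=cloud(c); F=c['frame'].max(2)
m=((F<70)&(P[...,2]>.07)&(P[...,2]<.125)&(np.hypot(P[...,0]-.471,P[...,1]+.2555)<.08)).astype(np.uint8)
n,l,st,ce=cv2.connectedComponentsWithStats(m); k=1+st[1:,4].argmax(); v,u=np.where(l==k)
print('n',len(u),'ztop',np.percentile(P[l==k][:,2],[10,50,90]).round(4))
q=onplane(c,np.c_[u,v],.101); r=cv2.minAreaRect(np.float32(q[:,:2]*1000)); print([np.round(a,2) for a in r])
# base plate rectangle: pixels with z near 61 mm
b=(np.abs(P[...,2]-.061)<.006)&(np.abs(P[...,0]-.471)<.1)&(np.abs(P[...,1]+.2555)<.08)
r=cv2.minAreaRect(np.float32(P[b][:,:2]*1000)); print('plate',[np.round(a,1) for a in r],np.median(P[b][:,2]))
plan(.471,-.2555,.2,82.5)
E
python3 hand.py w2.png
```

```text
time_s: 2.48
ee_pos: [0.4733, -0.0703, 0.2856]
tcp_rot: [0.208, 3.134, -0.0]
force: [0.4, -0.3, 0.3]
width: 0.0852
grip_force: 0.0
time_s: 2.9
ee_pos: [0.4609, -0.2578, 0.279]
tcp_rot: [0.208, 3.134, -0.0]
force: [0.5, -0.4, -0.2]
width: 0.085
grip_force: 0.0
time_s: 3.07
ee_pos: [0.4603, -0.2587, 0.2786]
tcp_rot: [-0.216, -3.134, 0.001]
force: [0.1, 0.7, 0.7]
width: 0.0849
grip_force: 0.0
n 586 ztop [0.1005 0.1014 0.1022]
[array([ 476.54, -254.66]), array([10.35, 71.11]), np.float64(82.21)]
plate [array([ 473.6, -254.9]), array([ 93.5, 137.4]), np.float64(82.3)] 0.061569081241981016
t 3.12 pos [ 0.4609 -0.2565  0.2786] head 82.34 tilt 0.04 shift [-9.9  2.3 78.6] roll -0.0028
```

View pics/w2.png

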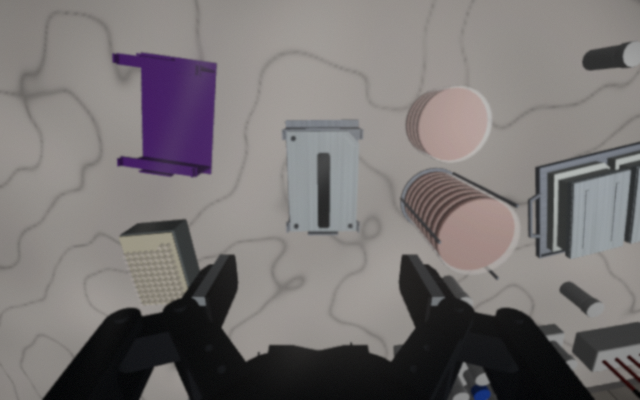

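The handle is seen at (323,190) and the base plate around (323,178). The threshold clipped the bar, so I'll recompute from depth.

```bash
sed -i 's/^m=.*/m=((P[...,2]>.088)\&(P[...,2]<.115)\&(np.hypot(P[...,0]-.471,P[...,1]+.2555)<.06)).astype(np.uint8)/' hand.py; python3 hand.py w3.png
```

```text
n 870 ztop [0.1001 0.1013 0.1023]
[array([ 471.12, -254.12]), array([12.87, 85.39]), np.float64(83.16)]
plate [array([ 473.4, -254.9]), array([ 93.8, 137.9]), np.float64(82.9)] 0.06156236858244338
t 3.17 pos [ 0.4614 -0.2552  0.2787] head 82.49 tilt 0.05 shift [-9.6  0.9 78.7] roll -0.0002
```

```bash
python3 -m jog '[[[-9.6,2,20,0,85],[0,0,30,0,85],[0,0,30,0,85],[0,0,30,0,85],[0,0,30,0,85]]]' >/dev/null; python3 -m jog '[[[0,0,20,0,85],[0,0,15,0,85],[0,0,11.7,0,85],[0,0,0,0,85],[0,0,0,0,85]]]'; python3 -c "
from h import *
plan(.4712,-.2545,.092,82.8)"
```

```text
time_s: 4.0
ee_pos: [0.4712, -0.2543, 0.0921]
tcp_rot: [-0.203, -3.135, -0.001]
force: [-0.1, -0.2, 0.6]
width: 0.0851
grip_force: 0.0
t 4.0 pos [ 0.4712 -0.2543  0.0921] head 82.59 tilt 0.05 shift [ 0.  -0.2  0.1] roll -0.0036
```

```bash
python3 -m jog '[[[0,0,0,0,20],[0,0,0,0,20],[0,0,0,0,20],[0,0,0,0,20],[0,0,0,0,20]]]'; python3 -m jog '[[[0,0,0,0,15],[0,0,0,0,10],[0,0,0,0,5],[0,0,0,0,0],[0,0,0,0,0]]]';python3 -m jog '[[[0,0,0,0,0],[0,0,0,0,0],[0,0,0,0,0],[0,0,0,0,0],[0,0,0,0,0]]]'
```

```text
time_s: 4.42
ee_pos: [0.4712, -0.2557, 0.0927]
tcp_rot: [0.206, 3.134, -0.001]
force: [0.1, -0.6, 0.5]
width: 0.0253
grip_force: 0.0
time_s: 4.83
ee_pos: [0.4712, -0.2553, 0.0926]
tcp_rot: [0.205, 3.134, 0.0]
force: [-1.6, 2.6, 5.5]
width: 0.0131
grip_force: 59.4
time_s: 5.25
ee_pos: [0.4712, -0.2552, 0.0926]
tcp_rot: [0.205, 3.134, 0.0]
force: [-1.1, 1.3, 5.6]
width: 0.0131
grip_force: 59.4
```

Gripped: 13.1 mm against a bar width of 14, with 59 N and small side forces. Lifting straight up, slowly at first.

```bash
python3 -m jog '[[[0,0,-3,0,0],[0,0,-4,0,0],[0,0,-6,0,0],[0,0,-8,0,0],[0,0,-10,0,0]]]'; python3 -m jog '[[[0,0,-20,0,0],[0,0,-30,0,0],[0,0,-30,0,0],[0,0,-30,0,0],[0,0,-30,0,0]]]'; python3 -m jog '[[[0,0,-15,0,0],[0,0,-5,0,0],[0,0,0,0,0],[0,0,0,0,0]]]'; python3 - <<'E'
from h import *
plan(.5535,.3113,.29,96.34)
c=snap('side','s2.png'); w=snap('wrist','w4.png')
a=c['frame'][140:330,270:430,::-1]; a=cv2.resize(a,None,fx=2.5,fy=2.5,interpolation=cv2.INTER_CUBIC)
b=cv2.resize(w['frame'][:,:,::-1],None,fx=.62,fy=.62)
W=np.zeros((475,800,3),np.uint8);W[:,:400]=a;W[:b.shape[0],400:400+b.shape[1]]=b;cv2.imwrite('pics/lift.png',W)
E
```

```text
time_s: 5.67
ee_pos: [0.4702, -0.2553, 0.1232]
tcp_rot: [-0.205, -3.133, -0.001]
force: [0.2, -0.6, -4.7]
width: 0.0127
grip_force: 58.6
time_s: 6.08
ee_pos: [0.4704, -0.2554, 0.2654]
tcp_rot: [0.205, 3.135, -0.0]
force: [0.3, 0.3, -4.6]
width: 0.0124
grip_force: 58.9
time_s: 6.42
ee_pos: [0.4702, -0.2552, 0.2824]
tcp_rot: [-0.205, -3.134, -0.001]
force: [-0.4, 0.8, -5.0]
width: 0.0131
grip_force: 59.0
t 6.42 pos [ 0.4702 -0.2552  0.2824] head 82.5 tilt 0.07 shift [ -8.7 572.5  -7.4] roll -0.2415
```

View pics/lift.png

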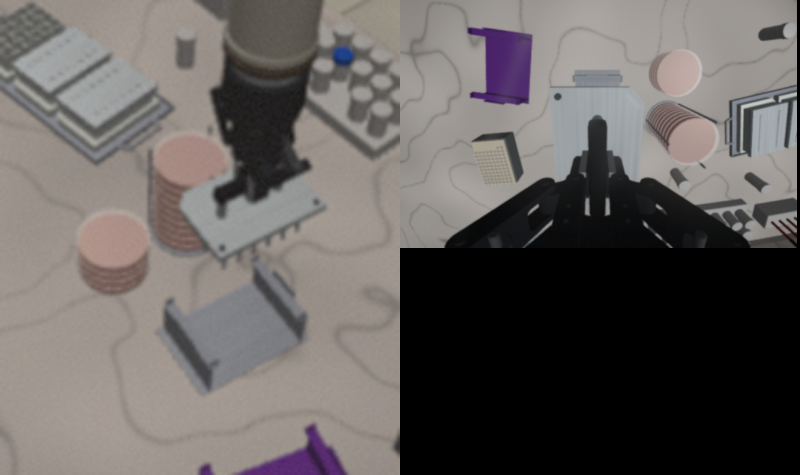

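The replicator is held clear of the stand with all pins visible, and the cut corner is at the robot-side left (top right in the wrist image), as it should be. Now I'll measure its pose in the hand.

```bash
cat > inhand.py <<'E'
from h import *
import sys
c=snap('wrist',sys.argv[1]); c['c2w']=c['mount']   # work in tool frame
P=cloud(c)*1000; m=(np.abs(P[...,2]-31)<10)&(np.abs(P[...,1])<60)&(P[...,0]>20)&(P[...,0]<90)&(c['frame'].max(2)>110)
n,l,st,_=cv2.connectedComponentsWithStats(m.astype(np.uint8)); k=1+st[1:,4].argmax(); m=l==k
q=P[m]; q=q[(q[:,0]<58)&(np.abs(q[:,1])<38)]
A=np.c_[q[:,:2],np.ones(len(q))]; pl=np.linalg.lstsq(A,q[:,2],rcond=None)[0]; res=q[:,2]-A@pl
print('plane slopes (rad) x,y',pl[:2].round(4),'z0',pl[2].round(2),'std',res.std().round(2),len(q))
z=pl[2]/1000
v,u=np.where(m); 
# near edge, left and right: extreme pixels, half pixel outwards
rows=[(r,u[v==r].min()-.5,u[v==r].max()+.5) for r in np.unique(v)]
top=[(cc,v[u==cc].min()-.5) for cc in np.unique(u)]
T=lambda px:onplane(c,px,z)*1000
L=T([[a,r] for r,a,b in rows]);Rr=T([[b,r] for r,a,b in rows]);N=T(top)
def line(p,i,j,lo,hi):
    s=p[(p[:,i]>lo)&(p[:,i]<hi)]; f=np.polyfit(s[:,i],s[:,j],1); e=s[:,j]-np.polyval(f,s[:,i]); s=s[np.abs(e)<1]; f=np.polyfit(s[:,i],s[:,j],1); return f,len(s)
fL,nl=line(L,0,1,25,58); fR,nr=line(Rr,0,1,25,45); fN,nn=line(N,1,0,-38,25)
print('L',fL,nl,'R',fR,nr,'N',fN,nn)
yaw=(fL[0]+fR[0]-fN[0])/3
yc=lambda x:(np.polyval(fL,x)+np.polyval(fR,x))/2
xc=np.polyval(fN,yc(63))-63.9
print('width',np.polyval(fR,40)-np.polyval(fL,40),'rep centre in tool: x',xc.round(2),'y at centre',yc(xc).round(2),'edge turn rad',np.round(yaw,4))
E
python3 inhand.py w5.png
```

```text
plane slopes (rad) x,y [-0.0015 -0.0001] z0 31.21 std 0.64 7787
L [-1.88786207e-03 -4.25726364e+01] 57 R [5.41850253e-04 4.25656808e+01] 34 N [-4.68593404e-04  6.33626996e+01] 116
width 85.2355057592646 rep centre in tool: x -0.54 y at centre -0.0 edge turn rad -0.0003
```

The replicator sits centred in the hand (-0.5, 0.0 mm), level, with the measured plate width 85.24 mm against 85.5. Carrying it over at tip height about 0.20.

```bash
python3 -m jog '[[[0,10,0,0,0],[0,20,0,0,0],[0,30,0,0,0],[0,30,0,0,0],[0,30,0,0,0]]]' | tail -n +2 | head -1;  python3 -m jog '[[[-1.6,32,0,0,0],[-1.6,32,0,0,0],[-1.6,32,0,0,0],[-1.6,32,0,0,0],[-1.6,32,0,0,0]]]'| tail -n +2 | head -1; python3 -m jog '[[[0,32,0,0,0],[0,32,0,0,0],[0,32,0,0,0],[0,32,0,0,0],[0,32,0,0,0]]]'| tail -n +2 | head -1; python3 -m jog '[[[0,30,0,0,0],[0,30,0,0,0],[0,30,0,0,0],[0,25,0,0,0],[0,17.3,0,0,0]]]'; python3 -m jog '[[[0,0,0,-0.06,0],[0,0,0,-0.06,0],[0,0,0,-0.06,0],[0,0,0,-0.06,0],[0,0,0,0,0]]]';python3 -m jog '[[[0,0,0,0,0],[0,0,0,0,0]]]'|tail -1
python3 inhand.py w6.png; python3 -c "
from h import *
plan(.553,.3112,.2,96.34)"
```

```text
ee_pos: [0.4861, -0.1345, 0.2822]
ee_pos: [0.5147, 0.0235, 0.2824]
ee_pos: [0.5353, 0.1819, 0.2822]
time_s: 8.23
ee_pos: [0.5517, 0.3151, 0.2818]
tcp_rot: [-0.2, -3.133, -0.002]
force: [0.6, 0.3, -4.6]
width: 0.0131
grip_force: 59.0
time_s: 8.65
ee_pos: [0.5524, 0.3113, 0.2818]
tcp_rot: [0.176, -3.134, 0.001]
force: [0.7, 0.2, -5.6]
width: 0.0131
grip_force: 59.1
grip_force: 59.1
plane slopes (rad) x,y [-0.0015  0.0004] z0 31.25 std 0.62 7765
L [-1.41465355e-03 -4.26613790e+01] 57 R [4.50617944e-03 4.23863829e+01] 34 N [-2.90308094e-04  6.33515298e+01] 116
width 85.28459519493543 rep centre in tool: x -0.55 y at centre -0.14 edge turn rad 0.0011
t 8.87 pos [0.5531 0.3109 0.2827] head 96.18 tilt 0.05 shift [ 0.   0.3 82.7] roll -0.0028
```

```bash
python3 -m jog '[[[0,0,10,-0.003,0],[0,0,20,0,0],[0,0,25,0,0],[0,0,25,0,0],[0,0,20,0,0]]]' | tail -n +2 | head -1;  python3 -m jog '[[[0,0,15,0,0],[0,0,10,0,0],[0,0,5,0,0],[0,0,0,0,0],[0,0,0,0,0]]]'
cat > chk.py <<'E'
from h import *
import sys
o=arm.get_obs();M=R.from_rotvec(o['tcp_rot']).as_matrix()
rep=lambda X:(o['ee_pos']+(np.array([[-x-.54,-y,79.4-z] for x,y,z in X])/1000*[1,-1,1])@M.T) if 0 else o['ee_pos']+np.array([[-x-.54,y-.07,79.4-z] for x,y,z in X])/1000@M.T
tips=[(x,y,0) for x in(-45,-27,-9,9,27,45) for y in(-27,-9,9,27)]
base=[(-63.9,42.7-14,48),(-63.9+14,42.7,48),(63.9,42.7,48),(63.9,-42.7,48),(-63.9,-42.7,48)]
p=(.5535,.3113,.1107)
print('tip-well mean xy mm',((rep(tips)-w2(p,np.array(tips)[:,:2],.047))*1000).mean(0).round(2), np.abs((rep(tips)-w2(p,np.array(tips)[:,:2],.047))*1000)[:,:2].max(0).round(2))
c=snap('side',sys.argv[1]); u0,v0,w,h=240,105,110,110; K=5.4
im=cv2.resize(c['frame'][v0:v0+h,u0:u0+w,::-1],None,fx=K,fy=K,interpolation=cv2.INTER_CUBIC)
D=lambda X,col:[cv2.circle(im,(int((u-u0+.5)*K),int((v-v0+.5)*K)),2,col,-1) for u,v in proj(c,X)]
D(rep(tips),(0,0,255));D(rep(base),(0,255,0))
D(w2(p,np.array([[-54.8,36.8],[54.8,36.8],[54.8,-36.8],[-54.8,-36.8]]),.047),(255,0,0)); D(w2(p,np.array([[-63.9,-42.7],[63.9,-42.7],[-63.9,32.7]]),.017),(255,0,255))
cv2.imwrite('pics/'+sys.argv[2],im)
# side camera: plate before vs now
d=dict(np.load('pics/side0.npz')); d['c2w']=c['c2w']; print('side plate fit',fitplate(d,p,.047))
P=cloud(c); zt=o['ee_pos'][2]-.0312; m=(np.abs(P[...,2]-zt)<.006)&(np.hypot(P[...,0]-.5535,P[...,1]-.3113)<.085)
r=cv2.minAreaRect(np.float32(P[m][:,:2]*1000)); print('rep plate from side depth',[np.round(a,1) for a in r],np.median(P[m][:,2]).round(4),zt.round(4))
plan(.553,.3112,.1314,96.34)
E
python3 chk.py s3.png s3o.png
```

```text
ee_pos: [0.5526, 0.3102, 0.1805]
time_s: 9.7
ee_pos: [0.5538, 0.3112, 0.1536]
tcp_rot: [-0.176, 3.136, 0.001]
force: [0.1, 0.5, -5.6]
width: 0.0127
grip_force: 59.0
tip-well mean xy mm [ 0.89 -0.1  27.17] [0.94 0.17]
side plate fit (array([0.55408272, 0.31299467, 0.10210438]), np.float64(-5.916816711425781))
rep plate from side depth [array([553. , 309.5]), array([131.1,  90.6]), np.float64(3.0)] 0.1227 0.1224
t 9.75 pos [0.5542 0.3114 0.1542] head 96.42 tilt 0.11 shift [ 1.2 -0.1 22.8] roll 0.0014
```

View pics/s3o.png

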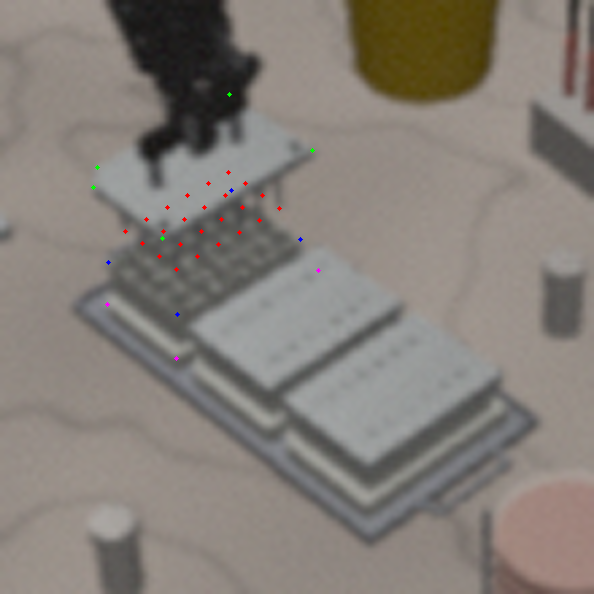

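The overlay shows the cut corner over cut corner (left corner of both at about x = 95-110 px). The plate and replicator projections agree with the picture to within the side camera's resolution. The wrist data are mutually consistent below 1 mm: in-hand y is 0, width is right and lid height is right. So I'll go down the last 22 mm on the wrist figures.

```bash
python3 -m jog '[[[0.7,0,5,0,0],[0,0,7,0,0],[0,0,5,0,0],[0,0,3,0,0],[0,0,2,0,0]]]'; python3 -m jog '[[[0,0,0,0,0],[0,0,0,0,0],[0,0,0,0,0],[0,0,0,0,0],[0,0,0,0,0]]]'|head -2
python3 - <<'E'
from h import *
q=[]
for i in range(12):
    q.append(arm.get_obs()['ee_pos'].copy()); cams.capture('wrist')
q=np.array(q); print(q.mean(0).round(5),q.std(0).round(5))
plan(*( .553,.3112,.1314),96.34)
E
sed -i 's/u0,v0,w,h=240,105,110,110; K=5.4/u0,v0,w,h=252,125,52,42; K=14/; s/^D(rep(tips).*$//; s/^D(w2(p,np.array(\[\[-54.*$//' chk.py; python3 chk.py s4.png s4o.png; python3 inhand.py w7.png
```

```text
time_s: 10.17
ee_pos: [0.5523, 0.3105, 0.1302]
tcp_rot: [0.176, -3.136, 0.001]
force: [-0.5, -0.6, -5.2]
width: 0.0129
grip_force: 59.1
time_s: 10.58
ee_pos: [0.5529, 0.3109, 0.1314]
[0.55278 0.31082 0.1312 ] [7.e-05 4.e-05 1.e-04]
t 11.18 pos [0.5527 0.3108 0.1311] head 96.43 tilt 0.0 shift [-0.3  0.4 -0.3] roll 0.0016
tip-well mean xy mm [-0.23 -0.53  4.67] [0.28 0.6 ]
side plate fit (array([0.55408272, 0.31299467, 0.10210438]), np.float64(-5.916816711425781))
rep plate from side depth [array([552. , 308.8]), array([131.4,  92.7]), np.float64(5.5)] 0.1001 0.0999
t 11.23 pos [0.5527 0.3108 0.1311] head 96.43 tilt 0.0 shift [-0.3  0.4 -0.3] roll 0.0016
plane slopes (rad) x,y [-0.0011  0.0005] z0 31.24 std 0.61 7755
L [-9.95146620e-06 -4.27276749e+01] 57 R [5.21643561e-03 4.23420476e+01] 34 N [6.54534594e-03 6.33211445e+01] 116
width 85.27877791567852 rep centre in tool: x -0.58 y at centre -0.19 edge turn rad -0.0004
```

View pics/s4o.png

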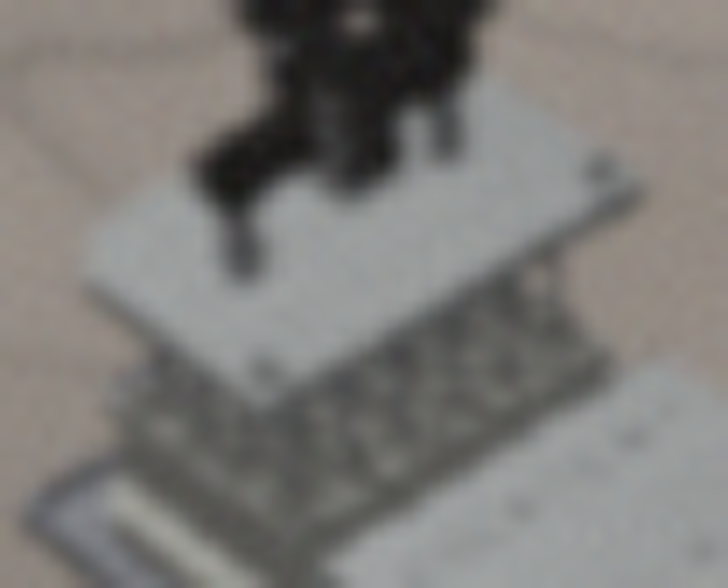

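```bash
python3 -m jog '[[[-0.2,0.5,-0.3,0.0015,0],[0,0,0,0,0],[0,0,0,0,0],[0,0,0,0,0],[0,0,0,0,0]]]'|tail -5
cat >> chk.py <<'E'
X=np.r_[rep([(-63.9,-42.7,48),(63.9,-42.7,48)]),w2(p,np.array([[-54.8,-36.8],[54.8,-36.8]]),.047)]
e=np.array([[262,400],[645,190],[295,535],[612,355]])/14+[u0,v0]-.5-proj(c,X); print('seen - predicted px',e.round(2).tolist())
E
python3 chk.py s5.png s5o.png
```

```text
ee_pos: [0.5529, 0.3113, 0.1314]
tcp_rot: [-0.174, 3.137, 0.0]
force: [0.7, -0.3, -5.5]
width: 0.013
grip_force: 59.1
tip-well mean xy mm [-0.06  0.01  5.01] [0.06 0.01]
side plate fit (array([0.55408272, 0.31299467, 0.10210438]), np.float64(-5.916816711425781))
rep plate from side depth [array([552.2, 309. ]), array([135. ,  87.6]), np.float64(4.6)] 0.1003 0.1002
t 11.75 pos [0.5529 0.3113 0.1314] head 96.34 tilt 0.0 shift [-0.1 -0.1 -0. ] roll 0.0001
seen - predicted px [[0.25, -0.47], [0.16, 0.81], [0.22, -0.04], [0.01, 1.04]]
```

View pics/s5o.png

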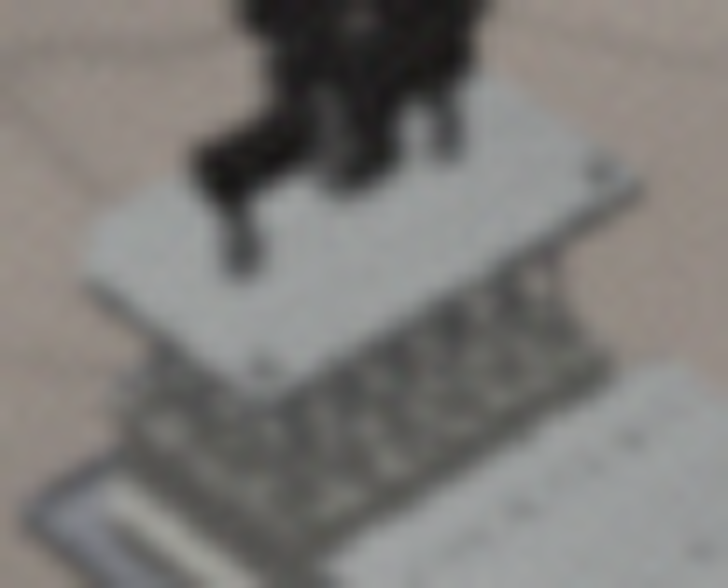

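The image shows the pins over the wells with a gap. The replicator-to-plate residual seen from the side camera is about 0.3 px (under 1 mm). On the arm's reading the tips are within 0.1 mm of centre and 5.0 mm above the mouths, and the arm is still. Handing in.

```bash
python3 -c "
from h import *
print(arm.finish_job())"
```

```text
the job is handed in; nothing more can be done
None
```

The replicator is held still and level over the open plate (plate_3), cut corner over cut corner, with the pins centred over the wells to within about 1 mm and the tips about 5 mm above the mouths by my measurements; I handed it in at about 12 s, and no verdict was returned.

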